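Turn the key carousel and hang the gate remote

TASK

Turn the key carousel until its one bare hook points out of the open front of the stand. Then hang the gate remote by its steel loop on that hook, let go, and leave it hanging there at rest with the hook still at the front. Leave the tiffin carrier, jar, carabiner and comb where they are.

Things in the scene. Friction and masses are not known exactly. Their poses are not given: they have to be found in the camera images.
- stand: Fixed stand of the key carousel. Origin on the carousel's upright axis at the ledge surface; x level to the back (away from the robot), so the open front is -x; z up. Base board 150 x 250 mm, 12 high, centred 5 mm behind the axis. Two 12 mm steel posts at x +62, y +-112 mm carry the wire rack overhead.
- rack_front (a point): Middle of the front wire of the stand's letter rack, 105 mm in front of the axis, 345 mm up. 8 mm wires along y at stand x -105, -50, +6, +62, and along x at y +-112 mm. It bars an upright tool from the hooks; a tool tilted about 40 degrees, leaning back to the front, passes under it.
- carousel (a joint): Angle (rad) of the carousel about the stand's z, counter-clockwise from above; 0 or 6.283 = bare hook to the stand's front (-x), 1.571 = to its -y. Stops at -1.5 and 7.8; stays where left (friction 0.04 N m). Central post of radius 10 mm, ball on top to 236 mm; four 8 mm hooks 90 degrees apart slope out and up at 50 degrees. Three carry a key, an opener and a whistle, fixed, close to the post, above 100 mm.
- dowel (a point): Middle of the dowel that stands under the bare hook's direction, 48 mm above the ledge, 95 mm from the axis. Ten such upright wooden dowels, 10 mm thick, 28 to 69 mm above the ledge, stand evenly (36 degrees) on that circle on the turntable disc (radius 105 mm, top at 28 mm), which they turn.
- hook_root (a point): Point on the centre line of the bare hook near its root, 18 mm out from the carousel's axis and 200 mm above the ledge. Its axes are the carousel's (z up, hook pointing to its -x).
- hook_tip (a point): Centre of the 12 mm ball at the end of the bare hook, 55 mm from hook_root straight along the sloping hook (53 mm out from the axis, 242 mm above the ledge).
- remote: Yellow plastic gate remote lying flat, 62 (x) x 36 (y) x 18 mm (z), loose, about 60 g, with a round rubber button on top; origin at the centre of its underside, z up out of the button side. A rigid steel loop stands out from its +x end in the plane of the remote (not hinged).
- remote_loop (a point): Centre of the remote's steel loop, 48 mm along +x from the remote's origin and 9 mm above its underside. Loop inner diameter 28 mm, wire 5 mm, outer diameter 38 mm.
- tiffin: Bystander: closed three-tier stainless tiffin carrier, 110 mm across, 195 mm tall with its bail handle; origin at the centre of its underside.
- jar: Bystander: squat glass jar with steel screw lid, 76 mm across, 75 mm tall; origin at the centre of its underside.
- carabiner: Bystander: aluminium carabiner lying flat, 92 (x) x 56 (y) x 10 mm; origin at the centre of its underside. It may have changed places with the remote.
- comb: Bystander: wooden comb lying flat, 170 (x) x 40 (y) x 7 mm; origin at the centre of its underside.
Things that resemble listed ones, but are neither listed nor needed, are in the scene too. Of the things shaped like the remote, the yellow one is meant.

How it is judged (in metres and radians):
On the way, in this order (a step that is already met when the one before it is completed fails the run):
1. the bare hook points to the open front of the stand (within about 25 degrees) while the remote still lies on the ledge (x of hook_tip in the frame of stand below -0.048 m and height (world z) of remote below 0.02 m and velocity of joint carousel between -0.3 and 0.3 rad/s), for 0.2 s.
2. the remote's loop is on the bare hook, near its root, with the hook still at the front (x of hook_tip in the frame of stand below -0.048 m and distance between remote_loop and hook_root below 0.03 m), for 0.2 s.
At the end, for the whole second after the job is handed in: Bare hook at the stand's front within about 25 degrees; the remote hangs from it, loop centre within 30 mm of hook_root, loop end up within 35 degrees, its origin above 100 mm, released and at rest; bystanders within 30 mm of their starts (all of step 2 and angle between remote's own x axis and vertical below 0.6 rad and height (world z) of remote above 0.1 m and contact force between remote and the fingers below 0.05 N and linear speed of remote below 0.05 m/s and angular speed of remote below 0.5 rad/s); the robot touches nothing.
It fails at once if the tiffin is shifted by more than 30 mm (distance of tiffin from where it was at the start of the episode above 0.03 m).
It fails at once if the jar is shifted by more than 30 mm (distance of jar from where it was at the start of the episode above 0.03 m).
It fails at once if the carabiner is shifted by more than 30 mm (distance of carabiner from where it was at the start of the episode above 0.03 m).
It fails at once if the comb is shifted by more than 30 mm (distance of comb from where it was at the start of the episode above 0.03 m).
It fails at once if the tiffin carrier or the jar is tipped (angle between any of tiffin, jar's own z axis and vertical above 0.3 rad).
It also fails if it takes over 72 s, if anything falls off the work surface, if the arm or the gripper's body presses on something with over 40 N, if the wrist force passes 120 N, or if a joint passes its speed limit or range.

ROBOT

A 6-joint arm with a two-finger parallel gripper is mounted at the origin on the work surface. World frame = base frame: x ahead of the robot, y to its left, z up, the work surface at z = 0. Lengths are in m, angles in degrees, forces in N, time in s.
With the tool pointing down it reaches from about 0.3 to 0.75 m from the base axis. Payload 8.5 kg.
Tool frame: the origin (TCP) lies midway between the tips of the shut fingers; the grasp point (between the pads) lies 19 mm behind it (env.hold_point_z is the distance from the TCP to the grasp point, in m); z points along the fingers, y is the line along which they close (so a half turn about z gives the same grasp; the last joint's range is limited). The gripper opens to 85 mm and grips with 20 to 120 N. Pads are 22 mm wide; open, the fingers measure 114 mm over their backs; the gripper's body (76 mm by 85 mm) begins 54 mm behind the grasp point. The pads swing forward as they close: fully open they stand 13 mm farther back than shut.
Start: joints at [64.097, 21.807, 74.336, -0, 83.858, -12.336], TCP at [0.129, 0.535, 0.231] pointing down, gripper open.
Joint ranges: [-178.18, 178.18], [-50.72, 133.34], [12.68, 142.11], [-81.47, 261.47], [9.98, 163.14], [-165.26, 165.26]. Speed limits (degrees/s): [136.94, 136.94, 180, 180, 180, 180].

INTERFACE

Orientations are given as a 3x3 rotation matrix whose columns are the frame's x, y, z axes.
In Python, from rig import observe, get_image, camera_info, env gives the robot as it stands.
- The arm moves only by the tool drive_tool, never from a script. Its arguments are lists of equal length, an entry for each row: "offset": the shift along the tool's x, y, z in units of 40 mm (1.0 is 40 mm), a list of three; "turn": the turn, a rotation vector about the tool's x, y, z in units of 6 degrees (1.0 is 6 degrees), a list of three; "hand": the opening, from 0 (shut) to 1 (fully open). A call has exactly 10 rows; each row shifts and turns the commanded pose from where the row before left it, along the tool's axes as they then stand; what a row does not reach is not made up. A row lasts 1/8 s, in which the tool goes at most 62.5 mm and 10.7 degrees, less where a joint would pass 70% of its speed; a pose out of reach is approached as far as the arm can. A call is refused whole if a number of a shift passes 1 or a number of a turn 1, either way. A call with a gripper value outside its range is refused whole. The fingers move at their own pace and stop on an object; "newtons" is the grip in N (left out, the last holds). Time passes only in rows, so rows that do not move let the fingers close, or fill a call up. It gives the time, the measured TCP pose, the force, the opening and the grip force at its end, in the units of the state.
- observe(): the state, without advancing time (a new reading comes with each control period).
- get_image(name): name is "scene" or "top"; returns the picture (384x512x3 uint8, blue, green, red); there is no depth.
- camera_info(name): a dict with "fx", "fy", "cx", "cy" (pixels), "k1" (the pictures are not rectified: a ray, as slopes to the right and down, at radius r is drawn at 1 + k1 r^2 times it, then the intrinsics apply), "world_to_cam" (4x4, takes a point from world to camera coordinates). Camera axes: x right, y down, z forward; pixel columns grow to the right and rows downward; lengths in m; the calibration is good to about 2 mm. A picture is of the moment at which its call begins. camera_info takes no time and is no camera call.
- env.close_job(): hands the job in; it is judged then, once.
The state is a dict: "time_s": time; "q": joint angles; "qvel": joint speeds; "joint_efforts": joint torques, N m; "position": TCP position; "tool_rot": TCP orientation; "ft_force": force on the tool from outside, world axes, zero at the start; "wrist_torque": the same for the moment, N m; "grip_width": finger opening in m; "gripper_force": force on a finger pad.
Only numpy, scipy, OpenCV 4.12 (cv2) and the standard library are available. Lean on these libraries where they do the work, as an engineer would, in place of code of your own. Each camera call takes 0.05 s, during which the arm holds its last target. There are 200 camera calls.

## Working session

There is one attempt and no reset: what is moved stays moved. The work goes in short steps, Python scripts to look and compute and a tool call to move; the robot and the scene stay as the last step left them, time stands still between calls to the robot, and variables do not carry over. Pictures are saved under pics/ and viewed, at most 10 in all, crops included, and the job is handed in when it is done.

Besides the shell and the picture viewer there is one more tool, called after "Call:" by a JSON object that holds its "api" and its "payload". drive_tool: Moves the arm, as the interface text tells. Its arguments: {"type":"object","properties":{"offset":{"type":"array"},"turn":{"type":"array"},"hand":{"type":"array"},"newtons":{"type":"number"}},"required":["offset","turn","hand"]}

```bash
mkdir -p pics
cat > h.py <<'E'
import numpy as np, cv2
from rig import observe, get_image, camera_info, env
def proj(n,P):
    c=camera_info(n);P=np.atleast_2d(P);T=np.array(c["world_to_cam"])
    q=P@T[:3,:3].T+T[:3,3];s=q[:,:2]/q[:,2:];r2=(s**2).sum(1,keepdims=True)
    return s*(1+c["k1"]*r2)*[c["fx"],c["fy"]]+[c["cx"],c["cy"]]
def ray(n,uv):
    c=camera_info(n);T=np.array(c["world_to_cam"]);d=(np.array(uv,float)-[c["cx"],c["cy"]])/[c["fx"],c["fy"]]
    s=d.copy()
    for _ in range(20): s=d/(1+c["k1"]*(s@s))
    R=T[:3,:3];return -R.T@T[:3,3], R.T@np.array([s[0],s[1],1])
def onz(n,uv,z):
    o,d=ray(n,uv);return o+d*(z-o[2])/d[2]
def tri(uv1,uv2):
    o1,d1=ray("scene",uv1);o2,d2=ray("top",uv2)
    A=np.stack([d1,-d2],1);t=np.linalg.lstsq(A,o2-o1,rcond=None)[0]
    a,b=o1+d1*t[0],o2+d2*t[1];return (a+b)/2,np.linalg.norm(a-b)
E
python3 - <<'E'
from h import *
for n in("scene","top"):
    i=get_image(n);cv2.imwrite(f"pics/{n}0.png",i);cv2.imwrite(f"pics/{n}0b.png",cv2.resize(i,(800,600),interpolation=cv2.INTER_CUBIC))
    c=camera_info(n);o,d=ray(n,(256,192));print(n,c["fx"],c["k1"],o,d)
print(observe()["time_s"],env.hold_point_z)
E
```

```text
scene 480.30833508178205 -0.01361213976560929 [ 1.60546351 -0.48321697  1.34125812] [-0.65448173  0.27639255 -0.70385408]
top 461.95504234143533 -0.17418831063820595 [ 0.41770967 -0.00174317  1.46265115] [ 0.12581342 -0.01376275 -0.9919604 ]
0.1 0.0187
```

View pics/scene0b.png

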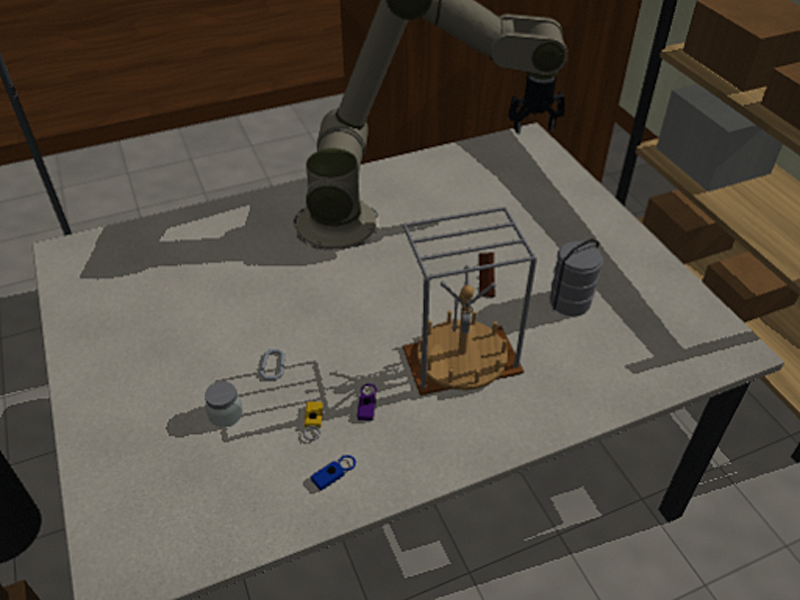

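View pics/top0b.png

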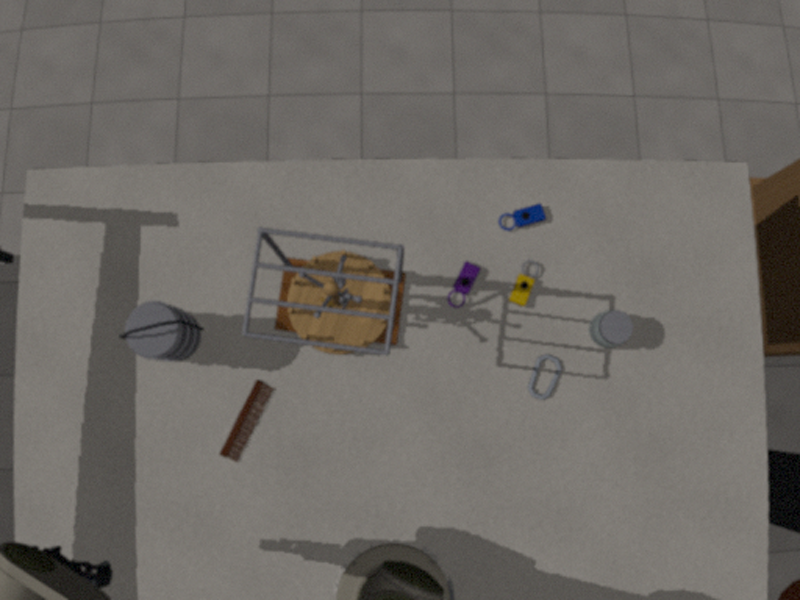

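The scene view shows the yellow remote at (314,415) with its loop at (309,436), and the carousel at (465,320). The top view shows the remote at (522,288), its loop at (533,269) and the stand at about (340,300). Next I'll zoom in on the carousel and measure it.

Run:
```python
from h import *
s=cv2.imread("pics/scene0.png");t=cv2.imread("pics/top0.png")
# scene crop x 250..350,y 125..255 ; top crop x150..265,y140..230
a=cv2.resize(s[125:255,250:350],None,fx=4.6,fy=4.6,interpolation=cv2.INTER_CUBIC)[:598,:400*2]
b=cv2.resize(t[140:232,152:262],None,fx=3,fy=3,interpolation=cv2.INTER_CUBIC)
c=np.zeros((600,800,3),np.uint8);c[:a.shape[0],:460]=a[:, :460];c[:b.shape[0],465:795]=b
cv2.imwrite("pics/z1.png",c)
hsv=cv2.cvtColor(t,cv2.COLOR_BGR2HSV);hs=cv2.cvtColor(s,cv2.COLOR_BGR2HSV)
for n,h,z in(("top",hsv,.018),("scene",hs,.018)):
    m=cv2.inRange(h,(20,150,90),(35,255,255));
    cs=max(cv2.findContours(m,0,2)[0],key=cv2.contourArea);r=cv2.minAreaRect(cs);print(n,r,onz(n,r[0],z))
# disc in top
m=cv2.inRange(hsv,(8,70,90),(25,200,255));m[:140]=0;m[235:]=0;m[:,:150]=0;m[:,262:]=0
p=cv2.findNonZero(m);hull=cv2.convexHull(p);e=cv2.fitEllipse(hull);print(e,onz("top",e[0],.028))
print([onz("top",np.array(q)*.64,.345).round(3) for q in((262,230),(402,245),(389,351),(246,333))])
for nm,q,z in(("loop",(534,269),.01),("jar",(612,328),.075),("tif",(160,332),.16),("carab",(545,377),.01),("comb",(247,420),.005),("purple",(465,280),.01)):print(nm,onz("top",np.array(q)*.64,z).round(3))
```

```text
top ((333.623291015625, 185.1712188720703), (10.416662216186523, 18.14137840270996), 20.556045532226562) [ 0.62041853 -0.26898717  0.018     ]
scene ((201.0, 260.0), (6.0, 10.0), 90.0) [ 0.60585415 -0.26555878  0.018     ]
((216.75424194335938, 192.6481475830078), (65.14352416992188, 84.34217071533203), 99.64044189453125) [0.59883925 0.10124836 0.028     ]
[array([0.674, 0.201, 0.345]), array([ 0.647, -0.021,  0.345]), array([0.48 , 0.001, 0.345]), array([0.51 , 0.224, 0.345])]
loop [ 0.664 -0.298  0.01 ]
jar [ 0.534 -0.437  0.075]
tif [0.528 0.422 0.16 ]
carab [ 0.442 -0.314  0.01 ]
comb [0.362 0.289 0.005]
purple [ 0.642 -0.155  0.01 ]
```

View pics/z1.png

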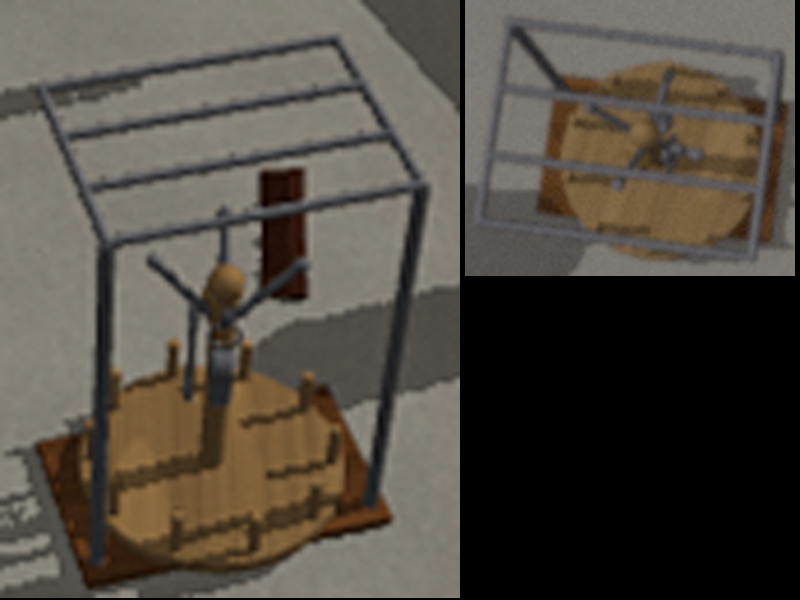

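The zoom shows four hook tips in the scene crop at about (152,260), (222,212) and (300,262), plus one toward the camera. Items hang near (190,360) and (222,370). I'll compute the hook angles and overlay labels.

Run:
```python
from h import *
A=np.array([.599,.100]);yaw=np.radians(-7.3)
for n,q,f in(("scene",(152,260),4.6),("scene",(222,212),4.6),("scene",(300,262),4.6),("top",(668,72),3),("top",(620,185),3),("top",(695,155),3),("top",(590,108),3)):
    uv=np.array(q)/f+(np.array([250,125]) if n=="scene" else np.array([152-155,140]))
    p=onz(n,uv,.242)[:2]-A
    print(n,q,p.round(3),np.hypot(*p).round(3),np.degrees(np.arctan2(p[1],p[0])).round(1))
def big(n,x0,y0,w,h,f):
    im=np.mean([get_image(n).astype(float) for _ in range(8)],0)
    im=np.clip(im*1.5,0,255).astype(np.uint8)
    return cv2.resize(im[y0:y0+h,x0:x0+w],None,fx=f,fy=f,interpolation=cv2.INTER_CUBIC)
a=big("scene",272,165,50,75,8);b=big("top",178,155,50,50,8)
c=np.zeros((600,800,3),np.uint8);c[:,:400]=a;c[:400,400:]=b
# axis marks
for z in(.1,.2,.236):
    u=(proj("scene",[*A,z])[0]-[272,165])*8;cv2.circle(c,tuple(u.astype(int).tolist()),3,(0,0,255),-1)
    u=(proj("top",[*A,z])[0]-[178,155])*8+[400,0];cv2.circle(c,tuple(u.astype(int).tolist()),3,(0,0,255),-1)
cv2.imwrite("pics/z2.png",c)
```

```text
scene (152, 260) [-0.026 -0.049] 0.056 -117.9
scene (222, 212) [-0.053  0.02 ] 0.056 158.9
scene (300, 262) [0.018 0.048] 0.051 70.0
top (668, 72) [ 0.05  -0.022] 0.055 -23.6
top (620, 185) [-0.051  0.021] 0.055 157.8
top (695, 155) [-0.025 -0.046] 0.052 -118.4
top (590, 108) [0.018 0.048] 0.051 69.0
```

View pics/z2.png

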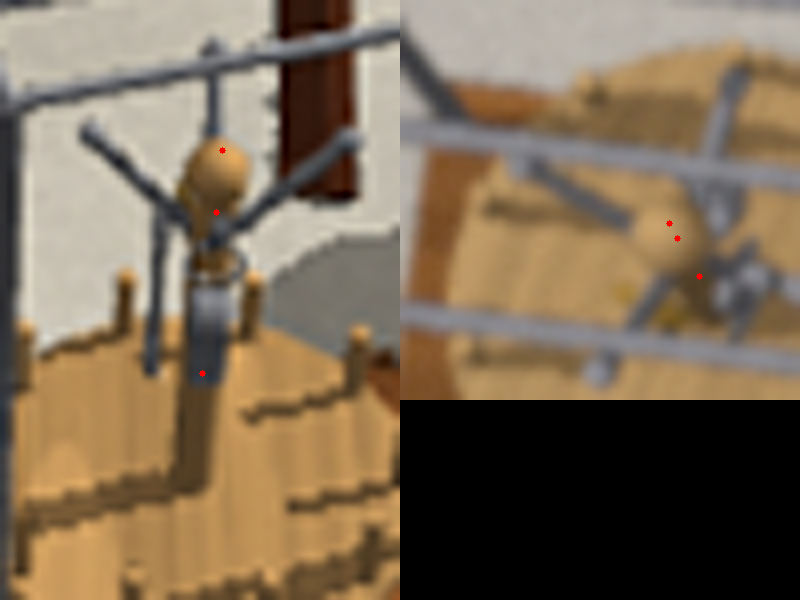

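The bare hook is the one at world angle 69°; the other three each carry something. The front is at about 172.7°, so the carousel needs about +104° CCW. I'll cage a front dowel between the fingers and sweep it.

```bash
cat >> h.py <<'E'
from scipy.linalg import logm,expm
from scipy.spatial.transform import Rotation as Ro
A=np.array([.599,.100,0]);S=Ro.from_euler('z',-7.3,degrees=True).as_matrix()
def W(p): return A+S@np.array(p,float)
def tilt(t,yaw=0,sgn=1):
    t=np.radians(t);z=np.array([np.sin(t),0,-np.cos(t)]);y=np.array([0,sgn,0.]);R=np.stack([np.cross(y,z),y,z],1)
    return S@Ro.from_euler('z',yaw,degrees=True).as_matrix()@R
def cur():
    s=observe();T=np.eye(4);T[:3,:3]=s["tool_rot"];T[:3,3]=s["position"];return T
def rows(T0,R,p,n=10):
    T=np.eye(4);T[:3,:3]=R;T[:3,3]=p
    D=np.real(expm(np.real(logm(np.linalg.inv(T0)@T))/n))
    o=D[:3,3]/.04;w=np.degrees(Ro.from_matrix(D[:3,:3]).as_rotvec())/6
    mid=T0.copy()
    for _ in range(n//2): mid=mid@D
    print(n,"off",o.round(2).tolist(),"turn",w.round(2).tolist(),"mid",mid[:3,3].round(3));return T
E
python3 - <<'E'
from h import *
T=cur();print(T.round(3))
g=W([-.0806,.0503,.058])
for sg in(1,-1):
    R=tilt(40,0,sg);z=R[:,2];p=g+.019*z
    for n in(10,15,20):rows(T,R,p-.12*z,n)
    print((p-.12*z).round(3),p.round(3))
E
```

```text
[[-0.972  0.235 -0.     0.129]
 [ 0.235  0.972 -0.     0.535]
 [-0.    -0.    -1.     0.231]
 [ 0.     0.     0.     1.   ]]
10 off [-0.88, -0.75, 0.54] turn [-0.04, -0.67, -0.1] mid [0.282 0.349 0.149]
15 off [-0.58, -0.5, 0.37] turn [-0.02, -0.44, -0.07] mid [0.271 0.361 0.152]
20 off [-0.44, -0.38, 0.28] turn [-0.02, -0.33, -0.05] mid [0.282 0.349 0.149]
[0.461 0.168 0.135] [0.538 0.159 0.043]
10 off [-1.42, 1.1, 0.06] turn [-0.99, 0.05, 2.73] mid [0.456 0.484 0.232]
15 off [-0.91, 0.78, 0.05] turn [-0.66, 0.04, 1.82] mid [0.439 0.502 0.233]
20 off [-0.67, 0.6, 0.04] turn [-0.5, 0.03, 1.36] mid [0.456 0.484 0.232]
[0.461 0.168 0.135] [0.538 0.159 0.043]
```

Call:
{"api": "drive_tool", "payload": {"offset": [[-0.88, -0.75, 0.54], [-0.88, -0.75, 0.54], [-0.88, -0.75, 0.54], [-0.88, -0.75, 0.54], [-0.88, -0.75, 0.54], [-0.88, -0.75, 0.54], [-0.88, -0.75, 0.54], [-0.88, -0.75, 0.54], [-0.88, -0.75, 0.54], [-0.88, -0.75, 0.54]], "turn": [[-0.04, -0.67, -0.1], [-0.04, -0.67, -0.1], [-0.04, -0.67, -0.1], [-0.04, -0.67, -0.1], [-0.04, -0.67, -0.1], [-0.04, -0.67, -0.1], [-0.04, -0.67, -0.1], [-0.04, -0.67, -0.1], [-0.04, -0.67, -0.1], [-0.04, -0.67, -0.1]], "hand": [0.5, 0.5, 0.5, 0.5, 0.5, 0.5, 0.5, 0.5, 0.5, 0.5]}}

```text
time_s: 2.15
position: [0.461, 0.1669, 0.1352]
tool_rot: [[-0.756, 0.125, 0.643], [0.098, 0.992, -0.078], [-0.648, 0.003, -0.762]]
ft_force: [0.5, 0.2, 0.8]
grip_width: 0.0426
gripper_force: 0.0
```

Call:
{"api": "drive_tool", "payload": {"offset": [[0, 0, 0.4], [0, 0, 0.4], [0, 0, 0.4], [0, 0, 0.4], [0, 0, 0.4], [0, 0, 0.4], [0, 0, 0.3], [0, 0, 0.3], [0, 0, 0], [0, 0, 0]], "turn": [[0, 0, 0], [0, 0, 0], [0, 0, 0], [0, 0, 0], [0, 0, 0], [0, 0, 0], [0, 0, 0], [0, 0, 0], [0, 0, 0], [0, 0, 0]], "hand": [0.5, 0.5, 0.5, 0.5, 0.5, 0.5, 0.5, 0.5, 0.5, 0.5]}}

```text
time_s: 3.4
position: [0.5431, 0.163, 0.0588]
tool_rot: [[-0.773, 0.129, 0.622], [0.1, 0.992, -0.081], [-0.627, -0.001, -0.779]]
ft_force: [0.0, -0.1, -0.2]
grip_width: 0.0427
gripper_force: 0.0
```

Run:
```python
from h import *
T=cur();R=T[:3,:3]
P=[W([.095*np.cos(np.radians(a)),.095*np.sin(np.radians(a)),0]) for a in np.linspace(148,218,11)]
for a,b in zip(P,P[1:]): print(((b-a)@R/.04).round(2).tolist())
i=get_image("scene");cv2.imwrite("pics/s1.png",cv2.resize(i[100:280,220:400],(600,600),interpolation=cv2.INTER_CUBIC))
```

```text
[0.11, -0.26, -0.09]
[0.08, -0.27, -0.07]
[0.06, -0.28, -0.05]
[0.03, -0.29, -0.02]
[0.0, -0.29, -0.0]
[-0.03, -0.29, 0.02]
[-0.05, -0.28, 0.04]
[-0.08, -0.27, 0.06]
[-0.1, -0.26, 0.08]
[-0.13, -0.24, 0.1]
```

View pics/s1.png

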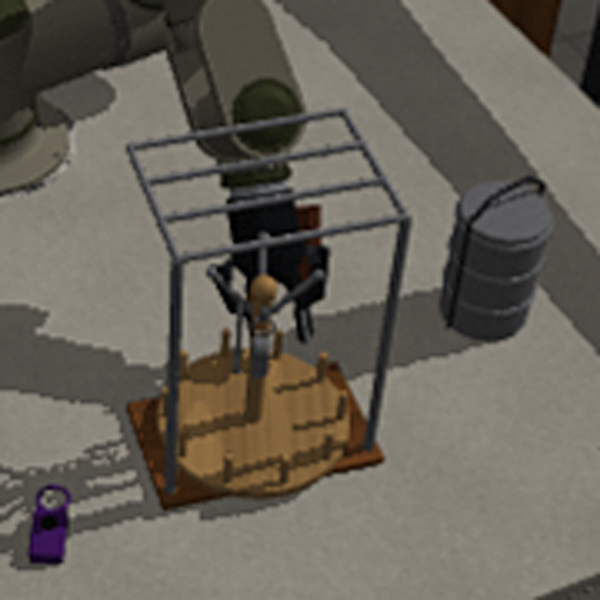

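The image shows the right finger at (305,330), with the dowel at (277,340) between the fingers. The height fell 15 mm short, so I'll check the joints.

Run:
```python
from h import *
s=observe();print(np.round(s["q"],1),np.round(s["position"],4),np.round(s["ft_force"],1),np.round(s["joint_efforts"],1))
```

```text
[  9.6  29.7 111.1 -81.4  10.7   4.6] [0.5431 0.163  0.0589] [-0.5 -0.3  0.1] [ -0.1 -40.1 -11.5  -0.3   0.1  -0. ]
```

Run:
```python
from h import *
T=cur()
R=tilt(25);z=R[:,2];p=W([-.0806,.0503,.056])+.019*z
# first retreat 60mm along own z, then target
T1=T.copy();T1[:3,3]-=.06*T[:3,2]
T2=rows(T1,R,p-.06*z,7);rows(T2,R,p,10);print(p)
```

```text
7 off [0.01, -0.02, 0.04] turn [-0.0, 0.33, -0.0] mid [0.507 0.165 0.1  ]
10 off [0.0, -0.0, 0.15] turn [-0.0, 0.0, -0.0] mid [0.521 0.161 0.066]
[0.53340932 0.1591134  0.03878015]
```

Call:
{"api": "drive_tool", "payload": {"offset": [[0, 0, -0.15], [0, 0, -0.15], [0, 0, -0.15], [0, 0, -0.15], [0, 0, -0.15], [0, 0, -0.15], [0, 0, -0.15], [0, 0, -0.15], [0, 0, -0.15], [0, 0, -0.15]], "turn": [[0, 0, 0], [0, 0, 0], [0, 0, 0], [0, 0, 0], [0, 0, 0], [0, 0, 0], [0, 0, 0], [0, 0, 0], [0, 0, 0], [0, 0, 0]], "hand": [0.5, 0.5, 0.5, 0.5, 0.5, 0.5, 0.5, 0.5, 0.5, 0.5]}}

```text
time_s: 4.7
position: [0.5057, 0.1679, 0.106]
tool_rot: [[-0.772, 0.129, 0.622], [0.1, 0.992, -0.081], [-0.627, -0.0, -0.779]]
ft_force: [0.5, 0.6, 0.3]
grip_width: 0.0429
gripper_force: 0.0
```

Run:
```python
from h import *
T=cur();print(np.round(observe()["q"],1),T[:3,3],T[:3,2])
R=tilt(25);z=R[:,2];p=W([-.0806,.0503,.056])+.019*z
T2=rows(T,R,p-.06*z,10);rows(T2,R,p,10);print(p)
```

```text
[ 11.3  22.  113.1 -57.6  13.8 -18.4] [0.50567571 0.16791147 0.10596291] [ 0.62196192 -0.08129523 -0.77881606]
10 off [0.01, -0.01, 0.03] turn [-0.0, 0.23, -0.0] mid [0.507 0.165 0.1  ]
10 off [0.0, -0.0, 0.15] turn [-0.0, 0.0, -0.0] mid [0.521 0.161 0.066]
[0.53340932 0.1591134  0.03878015]
```

Call:
{"api": "drive_tool", "payload": {"offset": [[0.01, -0.01, 0.03], [0.01, -0.01, 0.03], [0.01, -0.01, 0.03], [0.01, -0.01, 0.03], [0.01, -0.01, 0.03], [0.01, -0.01, 0.03], [0.01, -0.01, 0.03], [0.01, -0.01, 0.03], [0.01, -0.01, 0.03], [0.01, -0.01, 0.03]], "turn": [[0, 0.23, 0], [0, 0.23, 0], [0, 0.23, 0], [0, 0.23, 0], [0, 0.23, 0], [0, 0.23, 0], [0, 0.23, 0], [0, 0.23, 0], [0, 0.23, 0], [0, 0.23, 0]], "hand": [0.5, 0.5, 0.5, 0.5, 0.5, 0.5, 0.5, 0.5, 0.5, 0.5]}}

```text
time_s: 5.95
position: [0.5084, 0.1635, 0.0934]
tool_rot: [[-0.899, 0.129, 0.419], [0.117, 0.992, -0.055], [-0.422, -0.0, -0.906]]
ft_force: [0.2, -0.4, -0.8]
grip_width: 0.0427
gripper_force: 0.0
```

Call:
{"api": "drive_tool", "payload": {"offset": [[0, 0, 0.15], [0, 0, 0.15], [0, 0, 0.15], [0, 0, 0.15], [0, 0, 0.15], [0, 0, 0.15], [0, 0, 0.15], [0, 0, 0.15], [0, 0, 0.15], [0, 0, 0.15]], "turn": [[0, 0, 0], [0, 0, 0], [0, 0, 0], [0, 0, 0], [0, 0, 0], [0, 0, 0], [0, 0, 0], [0, 0, 0], [0, 0, 0], [0, 0, 0]], "hand": [0.5, 0.5, 0.5, 0.5, 0.5, 0.5, 0.5, 0.5, 0.5, 0.5]}}

```text
time_s: 7.2
position: [0.534, 0.1601, 0.0386]
tool_rot: [[-0.899, 0.129, 0.42], [0.117, 0.992, -0.055], [-0.423, -0.001, -0.906]]
ft_force: [0.3, 0.0, 1.1]
grip_width: 0.0427
gripper_force: 0.0
```

Run:
```python
from h import *
T=cur();R=T[:3,:3];s=observe();print(np.round(s["q"],1),T[:3,3],R[:,2],s["ft_force"])
P=[W([.095*np.cos(np.radians(a)),.095*np.sin(np.radians(a)),0]) for a in np.linspace(148,223,21)]
for a,b in zip(P,P[1:]): print(((b-a)@R/.04).round(2).tolist())
```

```text
[  7.5  30.3 104.9 -17.5  21.3 -60.1] [0.53398206 0.16012386 0.03856907] [ 0.41953232 -0.05519396 -0.90606085] [0.32446775 0.02816968 1.11741146]
[0.07, -0.13, -0.03]
[0.06, -0.14, -0.03]
[0.05, -0.14, -0.03]
[0.05, -0.15, -0.02]
[0.04, -0.15, -0.02]
[0.03, -0.15, -0.01]
[0.02, -0.15, -0.01]
[0.01, -0.16, -0.0]
[0.0, -0.16, 0.0]
[-0.01, -0.16, 0.0]
[-0.02, -0.15, 0.01]
[-0.03, -0.15, 0.01]
[-0.04, -0.15, 0.02]
[-0.05, -0.15, 0.02]
[-0.05, -0.14, 0.03]
[-0.06, -0.14, 0.03]
[-0.07, -0.13, 0.03]
[-0.08, -0.13, 0.04]
[-0.09, -0.12, 0.04]
[-0.09, -0.12, 0.04]
```

Call:
{"api": "drive_tool", "payload": {"offset": [[0.07, -0.13, -0.03], [0.06, -0.14, -0.03], [0.05, -0.14, -0.03], [0.05, -0.15, -0.02], [0.04, -0.15, -0.02], [0.03, -0.15, -0.01], [0.02, -0.15, -0.01], [0.01, -0.16, 0], [0, -0.16, 0], [-0.01, -0.16, 0]], "turn": [[0, 0, 0], [0, 0, 0], [0, 0, 0], [0, 0, 0], [0, 0, 0], [0, 0, 0], [0, 0, 0], [0, 0, 0], [0, 0, 0], [0, 0, 0]], "hand": [0.5, 0.5, 0.5, 0.5, 0.5, 0.5, 0.5, 0.5, 0.5, 0.5]}}

```text
time_s: 8.45
position: [0.5121, 0.1024, 0.039]
tool_rot: [[-0.899, 0.129, 0.42], [0.117, 0.992, -0.055], [-0.423, -0.001, -0.906]]
ft_force: [-0.6, 1.1, -0.5]
grip_width: 0.0427
gripper_force: 0.3
```

Call:
{"api": "drive_tool", "payload": {"offset": [[-0.02, -0.15, 0.01], [-0.03, -0.15, 0.01], [-0.04, -0.15, 0.02], [-0.05, -0.15, 0.02], [-0.05, -0.14, 0.03], [-0.06, -0.14, 0.03], [-0.07, -0.13, 0.03], [-0.08, -0.13, 0.04], [-0.09, -0.12, 0.04], [-0.09, -0.12, 0.04]], "turn": [[0, 0, 0], [0, 0, 0], [0, 0, 0], [0, 0, 0], [0, 0, 0], [0, 0, 0], [0, 0, 0], [0, 0, 0], [0, 0, 0], [0, 0, 0]], "hand": [0.5, 0.5, 0.5, 0.5, 0.5, 0.5, 0.5, 0.5, 0.5, 0.5]}}

```text
time_s: 9.7
position: [0.5306, 0.0445, 0.0391]
tool_rot: [[-0.898, 0.129, 0.42], [0.117, 0.992, -0.055], [-0.423, -0.001, -0.906]]
ft_force: [-0.5, 1.1, 1.1]
grip_width: 0.0427
gripper_force: 0.2
```

Run:
```python
from h import *
T=cur();s=observe();print(np.round(s["q"],1),S.T@(T[:3,3]-A),s["ft_force"])
i=get_image("scene");a=cv2.resize(i[120:245,250:350],(480,600),interpolation=cv2.INTER_CUBIC)
j=get_image("top");b=cv2.resize(j[140:232,170:262],(320,320),interpolation=cv2.INTER_CUBIC)
c=np.zeros((600,800,3),np.uint8);c[:,:480]=a;c[:320,480:]=b
for k in range(4):
    for r in (.053,):
        pass
cv2.imwrite("pics/s2.png",c);cv2.imwrite("pics/s2raw.png",i);cv2.imwrite("pics/t2raw.png",j)
```

```text
[ -8.1  28.3 110.2   0.9  16.5 -91.5] [-0.06077244 -0.06374436  0.03908539] [-0.48706233  1.10343702  1.0625609 ]
```

View pics/s2.png

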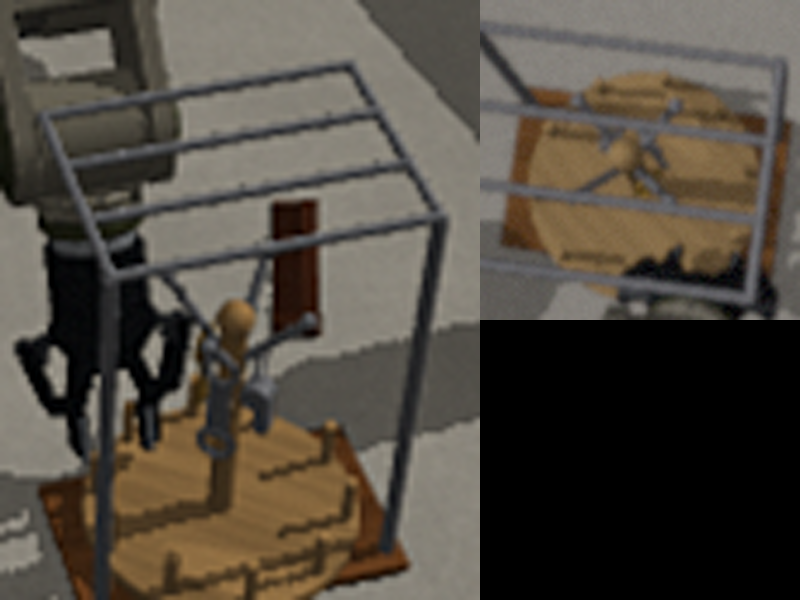

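Run:
```python
from h import *
for n,q in(("top",(674,104)),("top",(578,101)),("top",(584,190)),("top",(670,199)),("scene",(265,262)),("scene",(311,320)),("scene",(168,275))):
    uv=np.array(q)/4.8+[250,120] if n=="scene" else (np.array(q)-[480,0])*92/320+[170,140]
    p=(S.T@(onz(n,uv,.242)-A))[:2]
    print(n,q,p.round(3),np.hypot(*p).round(3),(np.degrees(np.arctan2(p[1],p[0]))%360).round(1))
R=cur()[:3,:3]
print(W([.095*np.cos(np.radians(216)),.095*np.sin(np.radians(216)),0]))
```

```text
top (674, 104) [ 0.039 -0.034] 0.051 318.9
top (578, 101) [0.032 0.04 ] 0.052 51.2
top (584, 190) [-0.036  0.027] 0.045 143.3
top (670, 199) [-0.035 -0.04 ] 0.053 228.8
scene (265, 262) [-0.032  0.03 ] 0.044 136.4
scene (311, 320) [0.032 0.041] 0.052 51.8
scene (168, 275) [-0.038 -0.04 ] 0.055 226.6
[0.51567111 0.05437877 0.        ]
```

Call:
{"api": "drive_tool", "payload": {"offset": [[0, 0, -0.4], [0, 0, -0.4], [0, 0, -0.4], [0, 0, -0.4], [0.19, 0.62, -0.09], [0.19, 0.62, -0.09], [0.19, 0.63, -0.08], [0, 0, 0], [0, 0, 0], [0, 0, 0]], "turn": [[0, 0, 0], [0, 0, 0], [0, 0, 0], [0, 0, 0], [0, 0, 0], [0, 0, 0], [0, 0, 0], [0, 0, 0], [0, 0, 0], [0, 0, 0]], "hand": [0.5, 0.5, 0.5, 0.5, 0.5, 0.5, 0.5, 0.5, 0.5, 0.5]}}

```text
time_s: 11.05
position: [0.4885, 0.125, 0.097]
tool_rot: [[-0.898, 0.13, 0.42], [0.118, 0.991, -0.056], [-0.423, -0.001, -0.906]]
ft_force: [-0.4, 0.1, -0.4]
grip_width: 0.0428
gripper_force: 0.0
```

Run:
```python
from h import *
T=cur();R=T[:3,:3];s=observe();print(np.round(s["q"],1),S.T@(T[:3,3]-A),R.round(2).tolist())
g=W([.095*np.cos(np.radians(175)),.095*np.sin(np.radians(175)),.056])+.019*R[:,2]
print((R.T@(g-T[:3,3])/.04).round(2))
P=[W([.095*np.cos(np.radians(a)),.095*np.sin(np.radians(a)),0]) for a in np.linspace(175,228,11)]
for a,b in zip(P,P[1:]): print(((b-a)@R/.04).round(2).tolist())
```

```text
[  3.3  20.1 109.8 -10.5  25.8 -70.8] [-0.11281744  0.01079978  0.09703098] [[-0.9, 0.13, 0.42], [0.12, 0.99, -0.06], [-0.42, -0.0, -0.91]]
[ 0.02 -0.06  1.6 ]
[0.01, -0.22, -0.0]
[-0.01, -0.22, 0.01]
[-0.03, -0.22, 0.01]
[-0.05, -0.21, 0.02]
[-0.06, -0.21, 0.03]
[-0.08, -0.2, 0.04]
[-0.1, -0.19, 0.05]
[-0.11, -0.18, 0.05]
[-0.13, -0.17, 0.06]
[-0.14, -0.15, 0.07]
```

Call:
{"api": "drive_tool", "payload": {"offset": [[0, -0.01, 0.18], [0, -0.01, 0.18], [0, -0.01, 0.18], [0, -0.01, 0.18], [0, -0.01, 0.18], [0, -0.01, 0.18], [0, 0, 0.18], [0, 0, 0.18], [0, 0, 0.16], [0, 0, 0]], "turn": [[0, 0, 0], [0, 0, 0], [0, 0, 0], [0, 0, 0], [0, 0, 0], [0, 0, 0], [0, 0, 0], [0, 0, 0], [0, 0, 0], [0, 0, 0]], "hand": [0.5, 0.5, 0.5, 0.5, 0.5, 0.5, 0.5, 0.5, 0.5, 0.5]}}

```text
time_s: 12.3
position: [0.5149, 0.1198, 0.0383]
tool_rot: [[-0.899, 0.129, 0.419], [0.117, 0.992, -0.055], [-0.423, -0.001, -0.906]]
ft_force: [0.1, -0.1, -0.3]
grip_width: 0.0429
gripper_force: 0.0
```

Call:
{"api": "drive_tool", "payload": {"offset": [[0.01, -0.22, 0], [-0.01, -0.22, 0.01], [-0.03, -0.22, 0.01], [-0.05, -0.21, 0.02], [-0.06, -0.21, 0.03], [-0.08, -0.2, 0.04], [-0.1, -0.19, 0.05], [-0.11, -0.18, 0.05], [-0.13, -0.17, 0.06], [-0.14, -0.15, 0.07]], "turn": [[0, 0, 0], [0, 0, 0], [0, 0, 0], [0, 0, 0], [0, 0, 0], [0, 0, 0], [0, 0, 0], [0, 0, 0], [0, 0, 0], [0, 0, 0]], "hand": [0.5, 0.5, 0.5, 0.5, 0.5, 0.5, 0.5, 0.5, 0.5, 0.5]}}

```text
time_s: 13.55
position: [0.5357, 0.0375, 0.0385]
tool_rot: [[-0.898, 0.129, 0.42], [0.117, 0.992, -0.055], [-0.423, -0.001, -0.906]]
ft_force: [-0.0, 0.3, 1.1]
grip_width: 0.0426
gripper_force: 0.2
```

Run:
```python
from h import *
T=cur();s=observe();print(np.round(s["q"],1),S.T@(T[:3,3]-A),s["ft_force"])
i=get_image("scene");a=cv2.resize(i[120:245,250:350],(480,600),interpolation=cv2.INTER_CUBIC)
j=get_image("top");b=cv2.resize(j[140:232,170:262],(320,320),interpolation=cv2.INTER_CUBIC)
c=np.zeros((600,800,3),np.uint8);c[:,:480]=a;c[:320,480:]=b
cv2.imwrite("pics/s3.png",c);cv2.imwrite("pics/t3raw.png",j)
```

```text
[ -8.9  28.6 109.5   2.1  16.9 -93.4] [-0.05486558 -0.0700301   0.03853727] [-0.01877749  0.25022828  1.13609421]
```

View pics/s3.png

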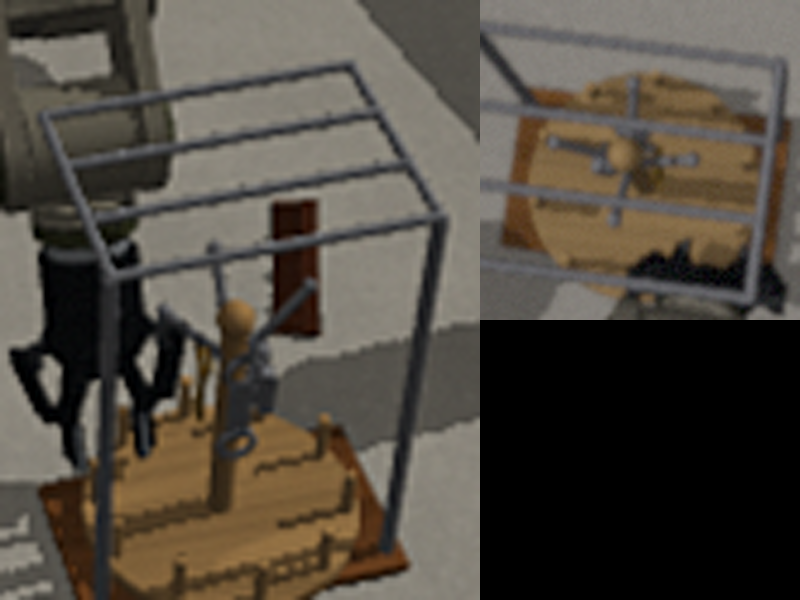

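The bare hook's tip is now at top crop (613,222) and scene crop (215,245), so it points forward. The yellow whistle is on the right-hand hook. Next I'll measure the tip and the remote.

Run:
```python
from h import *
u1=np.array((215,246))/4.8+[250,120];u2=(np.array((613.,222))-[480,0])*92/320+[170,140]
p,e=tri(u1,u2);print(p,e,S.T@(p-A))
for n,uv in(("scene",u1),("top",u2)):
    q=(S.T@(onz(n,uv,.242)-A));print(q,np.degrees(np.arctan2(q[1],q[0]))%360)
# other hooks for angle check
for q in((633,77),(551,143),(692,159)):
    r=S.T@(onz("top",(np.array(q)-[480,0])*92/320+[170,140],.242)-A);print(r.round(3),np.degrees(np.arctan2(r[1],r[0]))%360)
t=np.mean([get_image("top").astype(float) for _ in range(6)],0).astype(np.uint8);s=np.mean([get_image("scene").astype(float) for _ in range(6)],0).astype(np.uint8)
for n,im in(("top",t),("scene",s)):
    h=cv2.cvtColor(im,cv2.COLOR_BGR2HSV);m=cv2.inRange(h,(20,120,60),(35,255,255))
    if n=="top": m[:,:300]=0
    else: m[:,220:]=0;m[:240]=0
    x=cv2.findNonZero(m)[:,0].astype(float);P=np.array([onz(n,q,.018) for q in x])[:,:2];c=P.mean(0);w,v=np.linalg.eigh(np.cov(P.T))
    print(n,len(x),c.round(4),np.sqrt(w*12).round(3),np.degrees(np.arctan2(v[1,1],v[0,1])).round(1))
a=cv2.resize(t[150:210,310:370],(400,400),interpolation=cv2.INTER_CUBIC);b=cv2.resize(s[240:300,170:230],(400,400),interpolation=cv2.INTER_CUBIC)
cv2.imwrite("pics/r.png",np.hstack([a,b]))
```

```text
[0.5422496  0.10888268 0.24184213] 0.0005997269365421587 [-0.05741908  0.00159971  0.24184213]
[-0.05721507  0.00183663  0.242     ] 178.16140596770035
[-0.05751584  0.0012929   0.242     ] 178.71226023776862
[0.056 0.    0.242] 0.4701853766597089
[-0.003  0.057  0.242] 92.60955237064016
[-0.002 -0.053  0.242] 267.59078152691194
top 194 [ 0.6194 -0.2686] [0.036 0.062] 156.2
scene 149 [ 0.6219 -0.2729] [0.038 0.069] 158.3
```

View pics/r.png

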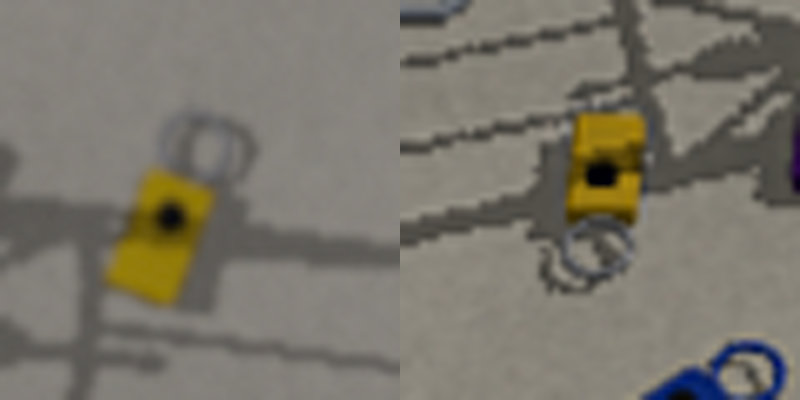

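Call:
{"api": "drive_tool", "payload": {"offset": [[0, 0, -0.4], [0, 0, -0.4], [0, 0, -0.4], [0, 0, -0.4], [0, 0, -0.4], [0, 0, -0.4], [0, 0, -0.4], [0, 0, -0.4], [0, 0, -0.4], [0, 0, -0.4]], "turn": [[0, 0, 0], [0, 0, 0], [0, 0, 0], [0, 0, 0], [0, 0, 0], [0, 0, 0], [0, 0, 0], [0, 0, 0], [0, 0, 0], [0, 0, 0]], "hand": [0.5, 0.5, 0.5, 0.6, 0.7, 0.8, 0.8, 0.8, 0.8, 0.8]}}

```text
time_s: 15.5
position: [0.4676, 0.0467, 0.1847]
tool_rot: [[-0.898, 0.129, 0.42], [0.117, 0.992, -0.055], [-0.424, -0.001, -0.906]]
ft_force: [-0.5, -0.1, -0.6]
grip_width: 0.0681
gripper_force: 0.0
```

The bare hook is about 1.5° off front, well inside tolerance. The remote's centre is at (0.6195, -0.269), and its x axis points at -23.8°. Next is the grasp approach.

Run:
```python
from h import *
T=cur();a=np.radians(-23.8);x=-np.array([np.cos(a),np.sin(a),0]);z=np.array([0,0,-1.]);R=np.stack([x,np.cross(z,x),z],1)
T2=rows(T,R,[.43,-.18,.2],10);rows(T2,R,[.6195,-.269,.10],10)
```

```text
10 off [-0.06, -0.57, -0.03] turn [0.06, 0.42, 0.27] mid [ 0.456 -0.068  0.194]
10 off [-0.52, -0.01, 0.25] turn [0.0, 0.0, 0.0] mid [ 0.525 -0.224  0.15 ]
```

Call:
{"api": "drive_tool", "payload": {"offset": [[-0.06, -0.57, -0.03], [-0.06, -0.57, -0.03], [-0.06, -0.57, -0.03], [-0.06, -0.57, -0.03], [-0.06, -0.57, -0.03], [-0.06, -0.57, -0.03], [-0.06, -0.57, -0.03], [-0.06, -0.57, -0.03], [-0.06, -0.57, -0.03], [-0.06, -0.57, -0.03]], "turn": [[0.06, 0.42, 0.27], [0.06, 0.42, 0.27], [0.06, 0.42, 0.27], [0.06, 0.42, 0.27], [0.06, 0.42, 0.27], [0.06, 0.42, 0.27], [0.06, 0.42, 0.27], [0.06, 0.42, 0.27], [0.06, 0.42, 0.27], [0.06, 0.42, 0.27]], "hand": [0.8, 0.8, 0.8, 0.8, 0.8, 0.8, 0.8, 0.8, 0.8, 0.8]}}

```text
time_s: 16.75
position: [0.429, -0.179, 0.1994]
tool_rot: [[-0.914, 0.406, -0.006], [0.406, 0.914, 0.001], [0.006, -0.002, -1.0]]
ft_force: [0.7, 0.0, 0.9]
grip_width: 0.0683
gripper_force: 0.0
```

Call:
{"api": "drive_tool", "payload": {"offset": [[-0.52, -0.01, 0.25], [-0.52, -0.01, 0.25], [-0.52, -0.01, 0.25], [-0.52, -0.01, 0.25], [-0.52, -0.01, 0.25], [-0.52, -0.01, 0.25], [-0.52, -0.01, 0.25], [-0.52, -0.01, 0.25], [-0.52, -0.01, 0.25], [-0.52, -0.01, 0.25]], "turn": [[0, 0, 0], [0, 0, 0], [0, 0, 0], [0, 0, 0], [0, 0, 0], [0, 0, 0], [0, 0, 0], [0, 0, 0], [0, 0, 0], [0, 0, 0]], "hand": [0.8, 0.8, 0.8, 0.8, 0.8, 0.8, 0.8, 0.8, 0.8, 0.8]}}

```text
time_s: 18.0
position: [0.618, -0.2664, 0.098]
tool_rot: [[-0.914, 0.405, -0.005], [0.405, 0.914, 0.001], [0.005, -0.002, -1.0]]
ft_force: [0.3, 0.3, -0.3]
grip_width: 0.0684
gripper_force: 0.0
```

Run:
```python
from h import *
T=cur();print(np.round(observe()["q"],1),T.round(3).tolist())
a=np.radians(-23.8);x=-np.array([np.cos(a),np.sin(a),0]);z=np.array([0,0,-1.]);R=np.stack([x,np.cross(z,x),z],1)
rows(T,R,[.6195,-.269,.001],10)
```

```text
[-33.3  40.4  63.4  -0.1  76.5 -99.4] [[-0.914, 0.405, -0.005, 0.618], [0.405, 0.914, 0.001, -0.266], [0.005, -0.002, -1.0, 0.098], [0.0, 0.0, 0.0, 1.0]]
10 off [-0.01, -0.0, 0.24] turn [-0.0, -0.0, -0.0] mid [ 0.619 -0.268  0.05 ]
```

Call:
{"api": "drive_tool", "payload": {"offset": [[-0.01, 0, 0.4], [-0.01, 0, 0.4], [-0.01, 0, 0.4], [-0.01, -0.01, 0.4], [-0.01, -0.01, 0.3], [-0.01, 0, 0.2], [-0.01, 0, 0.2], [0, 0, 0.1], [0, 0, 0], [0, 0, 0]], "turn": [[0, 0, 0], [0, 0, 0], [0, 0, 0], [0, 0, 0], [0, 0, 0], [0, 0, 0], [0, 0, 0], [0, 0, 0], [0, 0, 0], [0, 0, 0]], "hand": [0.8, 0.8, 0.8, 0.8, 0.8, 0.8, 0.8, 0.8, 0.6, 0.5], "newtons": 40}}

```text
time_s: 19.25
position: [0.6196, -0.2682, 0.0015]
tool_rot: [[-0.914, 0.405, -0.005], [0.405, 0.914, 0.001], [0.005, -0.002, -1.0]]
ft_force: [0.1, -0.2, -0.3]
grip_width: 0.0428
gripper_force: 0.0
```

Call:
{"api": "drive_tool", "payload": {"offset": [[0, 0, 0], [0, 0, 0], [0, 0, 0], [0, 0, 0], [0, 0, 0], [0, 0, 0], [0, 0, 0], [0, 0, 0], [0, 0, 0], [0, 0, 0]], "turn": [[0, 0, 0], [0, 0, 0], [0, 0, 0], [0, 0, 0], [0, 0, 0], [0, 0, 0], [0, 0, 0], [0, 0, 0], [0, 0, 0], [0, 0, 0]], "hand": [0.45, 0.4, 0.35, 0.3, 0.2, 0.2, 0.2, 0.2, 0.2, 0.2], "newtons": 40}}

```text
time_s: 20.5
position: [0.6197, -0.2683, 0.0017]
tool_rot: [[-0.914, 0.405, -0.005], [0.405, 0.914, 0.0], [0.005, -0.002, -1.0]]
ft_force: [-0.4, -0.2, 6.0]
grip_width: 0.0348
gripper_force: 40.7
```

Call:
{"api": "drive_tool", "payload": {"offset": [[0, 0, -0.2], [0, 0, -0.3], [0, 0, -0.4], [0, 0, -0.5], [0, 0, -0.5], [0, 0, -0.5], [0, 0, -0.5], [0, 0, -0.5], [0, 0, -0.5], [0, 0, -0.5]], "turn": [[0, 0, 0], [0, 0, 0], [0, 0, 0], [0, 0, 0], [0, 0, 0], [0, 0, 0], [0, 0, 0], [0, 0, 0], [0, 0, 0], [0, 0, 0]], "hand": [0.2, 0.2, 0.2, 0.2, 0.2, 0.2, 0.2, 0.2, 0.2, 0.2]}}

```text
time_s: 21.75
position: [0.6204, -0.2682, 0.1789]
tool_rot: [[-0.914, 0.405, -0.005], [0.405, 0.914, 0.001], [0.005, -0.002, -1.0]]
ft_force: [-0.8, -0.5, -0.6]
grip_width: 0.0351
gripper_force: 40.0
```

Run:
```python
from h import *
from scipy.optimize import least_squares
s=observe();T=cur();print(np.round(s["q"],1),T[:3,3],s["grip_width"],s["gripper_force"])
D=[(.5503,.231,21.807,74.336,83.858),(.5325,.0391,28.3,110.2,16.5),(.537,.0385,28.6,109.5,16.9),(np.hypot(.618,.2664),.098,40.4,63.4,76.5),(np.hypot(*T[:2,3]),T[2,3],*s["q"][1:3],s["q"][4])]
def f(v,q2,q3,q5):
    h,l1,a,b,d,r0=v;A2,A3,A5=np.radians([q2,q2+q3,q2+q3+q5])
    return np.array([r0+l1*np.sin(A2)+a*np.sin(A3)+b*np.cos(A3)+d*np.sin(A5),h+l1*np.cos(A2)+a*np.cos(A3)-b*np.sin(A3)+d*np.cos(A5)])
g=least_squares(lambda v:np.concatenate([np.concatenate([f(v,*e[2:])-e[:2] for e in D])*1000,(v-[.2,.4,.4,0,.25,0])*[1,1,1,3,1,10]]),[.2,.4,.4,0,.25,0])
print(g.x.round(3),g.fun.round(2)[:10]);v=g.x
for t in(30,35,40):
  for loop in([-.018,0,.2],[-.07,0,.262]):
    R=tilt(t);p=W(np.array(loop)+[0,.001,0])-R@[-.048,0,-.0073];
    r=np.hypot(*p[:2])
    q=least_squares(lambda q:np.append((f(v,*q)-[r,p[2]])*1000,(q.sum()-180+t)),[25,95,30]).x;print(t,loop,p.round(3),q.round(1),np.degrees(np.arctan2(p[1],p[0])))
i=get_image("scene");t=get_image("top");cv2.imwrite("pics/g_s.png",i);cv2.imwrite("pics/g_t.png",t)
L=T@[-.048,0,-.0073,1];print(L[:3],proj("scene",L[:3]),proj("top",L[:3]))
u,w=proj("scene",L[:3])[0],proj("top",L[:3])[0]
out=[]
for im,c in((i,u),(t,w)):
    x,y=(c-25).astype(int);k=cv2.resize(im[y:y+50,x:x+50],(400,400),interpolation=cv2.INTER_CUBIC);cc=((c-[x,y])*8).astype(int);cv2.circle(k,tuple(cc.tolist()),2,(0,0,255),-1);out.append(k)
cv2.imwrite("pics/g.png",np.hstack(out))
```

```text
[-33.3  36.9  56.4  -0.1  86.9 -99.5] [ 0.62035453 -0.26821959  0.17892462] 0.03510525954377081 40.04707396030426
[0.144 0.529 0.351 0.104 0.264 0.015] [-0.44 -0.57 -0.11 -0.22  0.13  0.15 -0.05  0.43  0.47  0.22]
30 [-0.018, 0, 0.2] [0.544 0.108 0.17 ] [ 15.8 101.8  32.4] 11.245572909705299
30 [-0.07, 0, 0.262] [0.492 0.115 0.232] [  6.3 102.2  41.6] 13.12136014338022
35 [-0.018, 0, 0.2] [0.546 0.108 0.166] [ 15.7 105.4  23.9] 11.154380579344217
35 [-0.07, 0, 0.262] [0.495 0.114 0.228] [  5.7 105.8  33.4] 13.011655591900931
40 [-0.018, 0, 0.2] [0.549 0.107 0.164] [ 16.1 108.9  15. ] 11.055428776327046
40 [-0.07, 0, 0.262] [0.498 0.114 0.226] [  5.6 109.4  25. ] 12.892715971128718
[ 0.66428181 -0.28765462  0.18599313] [[195.71998289 242.98127891]] [[350.08139815 161.51787284]]
```

View pics/g.png

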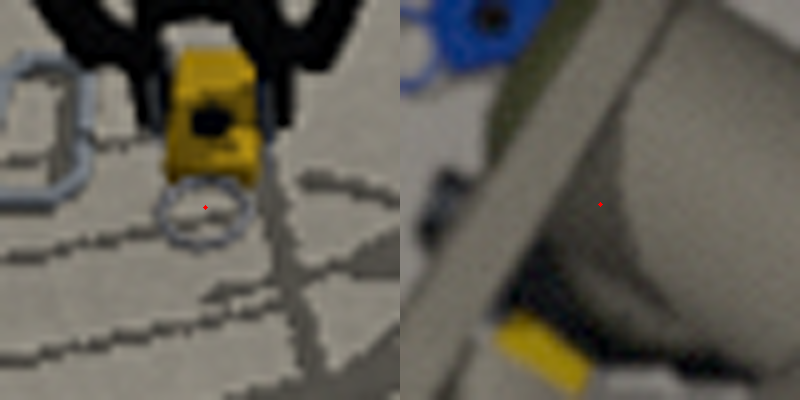

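The loop sits within 1 px of the prediction (at (205,212), predicted (205,207)), so the grasp is good. Now I'll plan the hanging path.

```bash
cat >> h.py <<'E'
def hang(s,o,t=40,yaw=6,side=0):
    R=tilt(t,yaw);h=np.array([-.643,.017,.766]);u=np.array([.766,0,.643])
    L=np.array([-.018,.001+side,.2])+s*h+o*u
    return R,W(L)-R@[-.048,0,-.0073]
E
python3 - <<'E'
from h import *
T=cur();T1=rows(T,T[:3,:3],[.42,-.17,.26],10)
R,p=hang(.19,-.04);T2=rows(T1,R,p,10);print(p)
R,p=hang(.085,-.04);T3=rows(T2,R,p,10);print(p)
R,p=hang(.085,0);rows(T3,R,p,10)
E
```

```text
10 off [0.56, 0.02, -0.2] turn [-0.0, 0.0, 0.0] mid [ 0.521 -0.219  0.22 ]
10 off [0.21, 0.71, -0.11] turn [-0.13, -0.66, -0.36] mid [ 0.425 -0.021  0.279]
[0.39804247 0.12662738 0.28337407]
10 off [0.0, -0.02, 0.26] turn [0.0, -0.0, -0.0] mid [0.431 0.121 0.243]
[0.46478341 0.11627808 0.20294407]
10 off [-0.1, -0.01, -0.0] turn [0.0, -0.0, -0.0] mid [0.48  0.114 0.216]
```

Run:
```python
from h import *
T=cur();T1=rows(T,T[:3,:3],[.37,-.17,.25],10)
R,p=hang(.19,-.04);T2=rows(T1,R,p,10);print(p)
```

```text
10 off [0.67, -0.03, -0.17] turn [-0.0, 0.0, 0.0] mid [ 0.496 -0.219  0.215]
10 off [0.08, 0.74, -0.1] turn [-0.13, -0.66, -0.36] mid [ 0.401 -0.024  0.27 ]
[0.39804247 0.12662738 0.28337407]
```

Call:
{"api": "drive_tool", "payload": {"offset": [[0.67, -0.03, -0.17], [0.67, -0.03, -0.17], [0.67, -0.03, -0.17], [0.67, -0.03, -0.17], [0.67, -0.03, -0.17], [0.67, -0.03, -0.17], [0.67, -0.03, -0.17], [0.67, -0.03, -0.17], [0.67, -0.03, -0.17], [0.67, -0.03, -0.17]], "turn": [[0, 0, 0], [0, 0, 0], [0, 0, 0], [0, 0, 0], [0, 0, 0], [0, 0, 0], [0, 0, 0], [0, 0, 0], [0, 0, 0], [0, 0, 0]], "hand": [0.2, 0.2, 0.2, 0.2, 0.2, 0.2, 0.2, 0.2, 0.2, 0.2]}}

```text
time_s: 23.1
position: [0.3698, -0.1702, 0.2466]
tool_rot: [[-0.914, 0.405, -0.006], [0.405, 0.914, 0.001], [0.006, -0.001, -1.0]]
ft_force: [-0.3, 0.5, -1.1]
grip_width: 0.035
gripper_force: 40.0
```

Call:
{"api": "drive_tool", "payload": {"offset": [[0.08, 0.74, -0.1], [0.08, 0.74, -0.1], [0.08, 0.74, -0.1], [0.08, 0.74, -0.1], [0.08, 0.74, -0.1], [0.08, 0.74, -0.1], [0.08, 0.74, -0.1], [0.08, 0.74, -0.1], [0.08, 0.74, -0.1], [0.08, 0.74, -0.1]], "turn": [[-0.13, -0.66, -0.36], [-0.13, -0.66, -0.36], [-0.13, -0.66, -0.36], [-0.13, -0.66, -0.36], [-0.13, -0.66, -0.36], [-0.13, -0.66, -0.36], [-0.13, -0.66, -0.36], [-0.13, -0.66, -0.36], [-0.13, -0.66, -0.36], [-0.13, -0.66, -0.36]], "hand": [0.2, 0.2, 0.2, 0.2, 0.2, 0.2, 0.2, 0.2, 0.2, 0.2]}}

```text
time_s: 24.35
position: [0.3995, 0.1244, 0.2809]
tool_rot: [[-0.767, 0.023, 0.641], [0.017, 1.0, -0.015], [-0.642, -0.0, -0.767]]
ft_force: [0.8, 0.5, -1.0]
grip_width: 0.0352
gripper_force: 40.1
```

Run:
```python
from h import *
s=observe();T=cur();print(np.round(s["q"],1),T[:3,3].round(4),s["grip_width"],(S.T@T[:3,2]).round(3))
R,p=hang(.085,-.04);T3=rows(T,R,p,10)
R,p=hang(.085,0);T4=rows(T3,R,p,10)
```

```text
[  2.6  -8.2 111.9  -4.2  36.5 -83.6] [0.3995 0.1244 0.2809] 0.035243669434807744 [ 0.638  0.067 -0.767]
10 off [-0.0, -0.02, 0.25] turn [-0.0, -0.0, 0.0] mid [0.432 0.12  0.242]
10 off [-0.1, -0.01, -0.0] turn [0.0, -0.0, -0.0] mid [0.48  0.114 0.216]
```

Call:
{"api": "drive_tool", "payload": {"offset": [[0, -0.02, 0.25], [0, -0.02, 0.25], [0, -0.02, 0.25], [0, -0.02, 0.25], [0, -0.02, 0.25], [0, -0.02, 0.25], [0, -0.02, 0.25], [0, -0.02, 0.25], [0, -0.02, 0.25], [0, -0.02, 0.25]], "turn": [[0, 0, 0], [0, 0, 0], [0, 0, 0], [0, 0, 0], [0, 0, 0], [0, 0, 0], [0, 0, 0], [0, 0, 0], [0, 0, 0], [0, 0, 0]], "hand": [0.2, 0.2, 0.2, 0.2, 0.2, 0.2, 0.2, 0.2, 0.2, 0.2]}}

```text
time_s: 25.6
position: [0.4644, 0.1138, 0.2036]
tool_rot: [[-0.768, 0.024, 0.64], [0.018, 1.0, -0.016], [-0.64, -0.001, -0.769]]
ft_force: [0.7, 0.7, -1.3]
grip_width: 0.0353
gripper_force: 40.2
```

Call:
{"api": "drive_tool", "payload": {"offset": [[-0.1, -0.01, 0], [-0.1, -0.01, 0], [-0.1, -0.01, 0], [-0.1, -0.01, 0], [-0.1, -0.01, 0], [-0.1, -0.01, 0], [-0.1, -0.01, 0], [-0.1, -0.01, 0], [-0.1, -0.01, 0], [-0.1, -0.01, 0]], "turn": [[0, 0, 0], [0, 0, 0], [0, 0, 0], [0, 0, 0], [0, 0, 0], [0, 0, 0], [0, 0, 0], [0, 0, 0], [0, 0, 0], [0, 0, 0]], "hand": [0.2, 0.2, 0.2, 0.2, 0.2, 0.2, 0.2, 0.2, 0.2, 0.2]}}

```text
time_s: 26.85
position: [0.4948, 0.1091, 0.2298]
tool_rot: [[-0.768, 0.024, 0.64], [0.018, 1.0, -0.016], [-0.64, -0.001, -0.769]]
ft_force: [-0.1, -0.5, -0.8]
grip_width: 0.035
gripper_force: 40.2
```

Run:
```python
from h import *
s=observe();T=cur();print(np.round(s["q"],1),T[:3,3].round(4),s["grip_width"],s["ft_force"])
R,p=hang(.085,0);print((T[:3,:3].T@(p-T[:3,3])).round(4))
rows(T,*hang(.04,0),10);rows(T,*hang(.008,-.003),20)
im=np.mean([get_image("scene").astype(float) for _ in range(4)],0).astype(np.uint8)
L=(T@[-.048,0,-.0073,1])[:3];tip=W([-.053,.0024,.242]);k=cv2.resize(im[140:220,270:340],(700,800),interpolation=cv2.INTER_CUBIC)[:600]
for P,c in((L,(0,0,255)),(tip,(0,255,0)),(W([-.018,.001,.2]),(255,0,0))):
    u=(proj("scene",P)[0]-[270,140])*10;cv2.circle(k,tuple(u.astype(int).tolist()),3,c,-1)
cv2.imwrite("pics/p1.png",k)
```

```text
[ -0.8   5.4 108.7  -0.9  26.2 -88.7] [0.4948 0.1091 0.2298] 0.034988117812570746 [-0.11749662 -0.53364392 -0.83560075]
[0.0006 0.0033 0.0011]
10 off [0.0, -0.0, 0.11] turn [-0.0, -0.0, -0.0] mid [0.509 0.108 0.212]
20 off [0.0, -0.0, 0.1] turn [-0.0, -0.0, -0.0] mid [0.518 0.107 0.199]
```

View pics/p1.png

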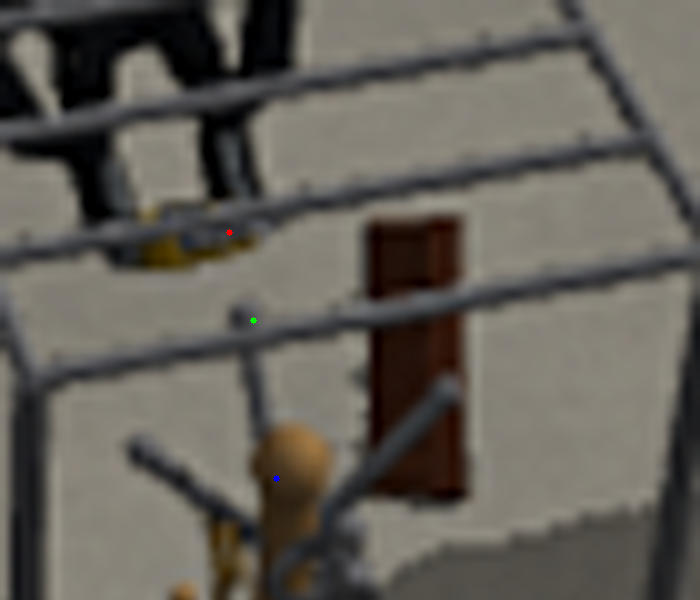

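The image shows the hook tip at (244,315) and the loop around (228,222), aligned to about 3 mm with 8 mm of margin. I'm threading it now.

Call:
{"api": "drive_tool", "payload": {"offset": [[0, 0, 0.1], [0, 0, 0.1], [0, 0, 0.1], [0, 0, 0.1], [0, 0, 0.1], [0, 0, 0.1], [0, -0.01, 0.1], [0, -0.01, 0.1], [0, -0.01, 0.1], [0, -0.01, 0.1]], "turn": [[0, 0, 0], [0, 0, 0], [0, 0, 0], [0, 0, 0], [0, 0, 0], [0, 0, 0], [0, 0, 0], [0, 0, 0], [0, 0, 0], [0, 0, 0]], "hand": [0.2, 0.2, 0.2, 0.2, 0.2, 0.2, 0.2, 0.2, 0.2, 0.2]}}

```text
time_s: 28.3
position: [0.5204, 0.1068, 0.1987]
tool_rot: [[-0.768, 0.024, 0.64], [0.018, 1.0, -0.016], [-0.64, -0.001, -0.769]]
ft_force: [0.7, -1.1, -1.8]
grip_width: 0.0351
gripper_force: 40.2
```

Run:
```python
from h import *
s=observe();T=cur();print(np.round(s["q"],1),T[:3,3].round(4),s["grip_width"],s["ft_force"])
rows(T,*hang(.008,-.003,side=-.0015),10)
im=np.mean([get_image("scene").astype(float) for _ in range(4)],0).astype(np.uint8)
L=(T@[-.048,0,-.0073,1])[:3];k=cv2.resize(im[150:200,275:335],(720,600),interpolation=cv2.INTER_CUBIC)
u=(proj("scene",L)[0]-[275,150])*12;cv2.circle(k,tuple(u.astype(int).tolist()),3,(0,0,255),-1)
cv2.imwrite("pics/p2.png",k)
```

```text
[ -1.1  10.5 108.8  -0.6  20.9 -89.2] [0.5204 0.1068 0.1987] 0.03511267512638617 [ 0.69396048 -1.08667548 -1.80956015]
10 off [0.01, -0.01, 0.09] turn [-0.0, -0.0, -0.0] mid [0.531 0.105 0.183]
```

View pics/p2.png

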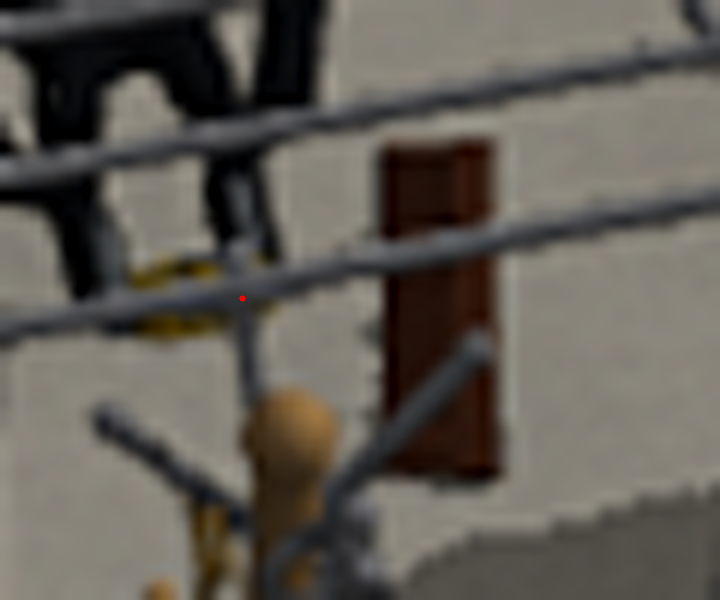

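The hook tip (238,248) now stands above the loop centre (242,298), so the loop is on the hook with no abnormal force. By my count that was the 11th picture viewed, one over the limit of 10. I'll use numbers only from here.

Call:
{"api": "drive_tool", "payload": {"offset": [[0.01, -0.01, 0.09], [0.01, -0.01, 0.09], [0.01, -0.01, 0.09], [0.01, -0.01, 0.09], [0.01, -0.01, 0.09], [0.01, -0.01, 0.09], [0.01, -0.01, 0.09], [0.01, -0.01, 0.09], [0.01, -0.01, 0.09], [0.01, -0.01, 0.09]], "turn": [[0, 0, 0], [0, 0, 0], [0, 0, 0], [0, 0, 0], [0, 0, 0], [0, 0, 0], [0, 0, 0], [0, 0, 0], [0, 0, 0], [0, 0, 0]], "hand": [0.2, 0.2, 0.2, 0.2, 0.2, 0.2, 0.2, 0.2, 0.2, 0.2]}}

```text
time_s: 29.75
position: [0.5393, 0.1026, 0.1682]
tool_rot: [[-0.769, 0.023, 0.639], [0.018, 1.0, -0.015], [-0.639, -0.001, -0.769]]
ft_force: [-7.1, 2.0, 1.5]
grip_width: 0.0353
gripper_force: 41.2
```

Run:
```python
from h import *
s=observe();T=cur();L=S.T@((T@[-.048,0,-.0073,1])[:3]-A);print(np.round(s["q"],1),T[:3,3].round(4),s["grip_width"],s["ft_force"],L,np.linalg.norm(L-[-.018,.001,.2]))
```

```text
[ -1.7  15.1 109.2   0.7  16.1 -90.9] [0.5393 0.1026 0.1682] 0.03526713994508649 [-7.12955902  2.0474194   1.54493942] [-0.02740297 -0.0016248   0.20444187] 0.010725463193485578
```

Call:
{"api": "drive_tool", "payload": {"offset": [[0, 0, -0.05], [0, 0, -0.05], [0, 0, 0], [0, 0, 0], [0, 0, 0], [0, 0, 0], [0, 0, 0], [0, 0, 0], [0, 0, 0], [0, 0, 0]], "turn": [[0, 0, 0], [0, 0, 0], [0, 0, 0], [0, 0, 0], [0, 0, 0], [0, 0, 0], [0, 0, 0], [0, 0, 0], [0, 0, 0], [0, 0, 0]], "hand": [0.2, 0.2, 0.2, 0.5, 0.6, 0.7, 0.7, 0.7, 0.7, 0.7]}}

```text
time_s: 31.0
position: [0.5375, 0.1024, 0.1718]
tool_rot: [[-0.768, 0.024, 0.64], [0.018, 1.0, -0.016], [-0.64, -0.001, -0.769]]
ft_force: [-0.5, 0.1, 0.4]
grip_width: 0.0603
gripper_force: 0.0
```

Call:
{"api": "drive_tool", "payload": {"offset": [[0, 0, 0], [0, 0, 0], [0, 0, 0], [0, 0, 0], [0, 0, -0.1], [0, 0, -0.2], [0, 0, -0.3], [0, 0, -0.3], [0, 0, -0.3], [0, 0, -0.3]], "turn": [[0, 0, 0], [0, 0, 0], [0, 0, 0], [0, 0, 0], [0, 0, 0], [0, 0, 0], [0, 0, 0], [0, 0, 0], [0, 0, 0], [0, 0, 0]], "hand": [0.7, 0.7, 0.7, 0.7, 0.7, 0.7, 0.7, 0.7, 0.7, 0.7]}}

```text
time_s: 32.25
position: [0.4985, 0.1034, 0.2187]
tool_rot: [[-0.768, 0.024, 0.64], [0.018, 1.0, -0.016], [-0.64, -0.001, -0.768]]
ft_force: [-0.2, 0.3, 0.2]
grip_width: 0.0598
gripper_force: 0.0
```

Call:
{"api": "drive_tool", "payload": {"offset": [[0, 0, -0.4], [0, 0, -0.4], [0, 0, -0.4], [0, 0, -0.4], [0, 0, -0.4], [0, 0, -0.4], [0, 0, 0], [0, 0, 0], [0, 0, 0], [0, 0, 0]], "turn": [[0, 0, 0], [0, 0, 0], [0, 0, 0], [0, 0, 0], [0, 0, 0], [0, 0, 0], [0, 0, 0], [0, 0, 0], [0, 0, 0], [0, 0, 0]], "hand": [0.7, 0.7, 0.7, 0.7, 0.7, 0.7, 0.7, 0.7, 0.7, 0.7]}}

```text
time_s: 33.5
position: [0.4378, 0.1049, 0.2912]
tool_rot: [[-0.769, 0.024, 0.639], [0.018, 1.0, -0.016], [-0.639, -0.001, -0.769]]
ft_force: [-0.2, -0.8, 0.2]
grip_width: 0.0596
gripper_force: 0.0
```

Run:
```python
from h import *
s=observe();print(s["time_s"],s["grip_width"],s["ft_force"])
def m(n):
    im=get_image(n);h=cv2.cvtColor(im,cv2.COLOR_BGR2HSV);k=cv2.inRange(h,(20,120,60),(35,255,255));N,_,st,c=cv2.connectedComponentsWithStats(k)
    return [(c[i].round(1).tolist(),st[i].tolist()) for i in range(1,N) if st[i,4]>=4],im
for n in("scene","top"):
    r,im=m(n);print(n,r,"pred",proj(n,W([-.02,0,.145])).round(1),"table",proj(n,[.62,-.269,.02]).round(1))
for uv in([(0,0)]):pass
for p in([-.053,.0024,.242],):print(proj("scene",W(p)),proj("top",W(p)))
cv2.imwrite("pics/fin_t.png",im)
```

```text
33.5 0.059552237204234575 [-0.18210891 -0.84965695  0.20773661]
scene [([294.0, 195.7], [293, 195, 3, 3, 7])] pred [[296.2 198.8]] table [[201.3 263. ]]
top [([220.3, 190.0], [220, 188, 2, 5, 6]), ([206.2, 193.7], [204, 192, 6, 4, 17]), ([214.7, 195.4], [212, 194, 6, 3, 13]), ([204.8, 200.2], [204, 200, 3, 2, 4]), ([213.6, 201.6], [211, 201, 5, 3, 9])] pred [[213.4 194.4]] table [[333.7 185.2]]
[[295.35198763 172.02359357]] [[208.04180801 202.09751713]]
```

Call:
{"api": "drive_tool", "payload": {"offset": [[0, 0, -0.2], [0, 0, -0.2], [0, 0, -0.2], [0, 0, -0.2], [0, 0, -0.2], [0, 0, 0], [0, 0, 0], [0, 0, 0], [0, 0, 0], [0, 0, 0]], "turn": [[0, 0, 0], [0, 0, 0], [0, 0, 0], [0, 0, 0], [0, 0, 0], [0, 0, 0], [0, 0, 0], [0, 0, 0], [0, 0, 0], [0, 0, 0]], "hand": [0.7, 0.7, 0.7, 0.7, 0.7, 0.7, 0.7, 0.7, 0.7, 0.7]}}

```text
time_s: 34.85
position: [0.4121, 0.1055, 0.3223]
tool_rot: [[-0.768, 0.024, 0.639], [0.018, 1.0, -0.016], [-0.64, -0.001, -0.769]]
ft_force: [0.2, -0.0, 0.6]
grip_width: 0.06
gripper_force: 0.0
```

Run:
```python
from h import *
print(observe()["ft_force"])
def avg(n): return np.mean([get_image(n).astype(float) for _ in range(4)],0).astype(np.uint8)
for n,(x0,x1,y0,y1) in(("scene",(284,310,180,222)),("top",(198,228,182,210))):
    h=cv2.cvtColor(avg(n),cv2.COLOR_BGR2HSV);k=cv2.inRange(h,(19,120,25),(36,255,255))[y0:y1,x0:x1]
    print(n,x0,y0);print("\n".join("".join("#" if v else "." for v in r) for r in k))
P=[W([-.03,y,z]) for z in(.2,.152,.121) for y in(-.018,.018)]
print(proj("scene",P).round(0).tolist(),proj("top",P).round(0).tolist())
a=cv2.imread("pics/fin_t.png");b=avg("top");d=cv2.absdiff(a,b)[182:210,198:228].max(2);print("moved",(d>40).sum())
```

```text
[ 0.21179022 -0.03042281  0.63701756]
scene 284 180
..........................
..........................
..........................
..........................
..........................
..........................
..........................
..........................
..........................
..........................
..........................
..........................
..........................
.......##.................
.......####...............
.......#####..............
........####..............
........####..............
........####..............
........####..............
........###...............
........###...............
.......####...............
.......####...............
......#####...............
.......####...............
.......#..................
..........................
..........................
..........................
..........................
..........................
..........................
..........................
..........................
..........................
..........................
..........................
......................
[... 467 characters left out ...]
..
......######.......##.........
.......####...######..........
..............######..........
..............................
..............................
..............................
.....####.....................
......##.....######...........
.............#####............
...............###............
..............................
..............................
..............................
..............................
..............................
..............................
[[291.0, 187.0], [301.0, 185.0], [291.0, 196.0], [300.0, 194.0], [290.0, 203.0], [300.0, 201.0]] [[218.0, 196.0], [205.0, 195.0], [219.0, 198.0], [207.0, 197.0], [220.0, 199.0], [208.0, 198.0]]
moved 0
```

The remote hangs vertically and still on the front hook, and the arm is clear. I'm handing in the job.

```bash
python3 -c "
from rig import env
print(env.close_job())"
```

```text
the job is handed in; nothing more can be done
None
```

The carousel's bare hook was turned to the front (about 1.5° off centre), and the yellow remote was hung on it, released and at rest, when I handed the job in at about 35 s; no verdict came back, I did not re-measure the bystanders afterwards, and I viewed 11 pictures where the limit was 10.

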